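Push a battery cell through the swing flap into the test nest

TASK

Stand the blue, yellow-topped cell upright and lengthwise in the infeed lane of the test station, then slide it through the orange swing flap until it meets the sprung copper pad, and press it on the pad with about 10 N for half a second; gently, never more than 15 N. Then withdraw so that the flap shuts behind the cell, which stays standing in the nest against the pad; do not lift it over the flap, and leave the grey cell, the carton and the yellow template plate where they are.

Things in the scene. Friction and masses are not known exactly. Their poses are not given: they have to be found in the camera images.
- cell: Target battery cell: blue upright block, 72 mm long (its x) by 26 mm wide (its y) by 80 mm tall (z), yellow top with two 3 mm high terminals; 0.26 to 0.44 kg. Origin at the centre of its underside, z up. Starts standing on the table; either end may go first through the flap.
- station: Fixed test station. Origin on the table directly under the flap, on the lane's centre line; its x is the push direction (infeed, flap, nest), y to the left of it, z up; all x, y, z in the notes below are in this frame. Steel base 6 mm thick (lane floor z = 6 mm), x -140 to +235 mm, 90 mm wide. Black guide walls 6 mm thick, tops at z = 24 mm: the lane is 40 mm wide in the infeed, 30 mm through gate and nest.
- infeed (a point): Point on the lane floor at station x = -75 mm, the middle of the infeed lane: set the cell down with its centre here (its front end is then 39 mm short of the flap). The lane is 40 mm wide from x = -140 to -35 mm, tapers, and is 30 mm wide from x = -5 mm onward, so it straightens the cell as it is pushed.
- gate_post (a point): Top (z = 86 mm) of the 12 mm thick steel hinge post at station x = 0, y = +30 mm. On the other side a red stop (x -17 to 0, y -31 to -18 mm) is only 42 mm high. Above the walls nothing else stands in the way from x = -140 to +115 mm: shut fingers with their tips at z = about 50 mm can follow behind the cell through the gate.
- nest: Clear-hooded nest, fixed on the station at x = 170 mm (origin at table height); hood x 115 to 225, y -45 to +45 mm, underside z = 92, top 96 mm. It carries the copper pad (24 mm wide, z 30 to 68 mm) that faces the cell. How far along the pad sits differs per station and is not measured: free face at station x = 132 to 164 mm, so the cell's rear end meets it at x = 60 to 92 mm. Find it by feel.
- hood (a point): Middle of the hood's top. The pad below is sprung: 1 N per mm, no preload, 18 mm of travel, well damped; so 10 N on it means 10 mm. Sliding the cell on the lane costs another 1 to 4 N of push (with the flap dragging on it, the most). When let go, the pad pushes the cell slowly back until the cell's friction on the lane, 1 to 3 N, holds it there against the pad.
- flap (a joint): Angle of the orange flap about its upright hinge on the post: 0 shut, grows as it swings into the nest (+x), limit 1.5 rad; it cannot swing toward the infeed. Leaf 3 mm thick, 46 mm long, z 28 to 80 mm. A spring shuts it with 0.03 N m (0.05 open); opening it costs 2 to 4 N of push. It shuts only when cell and fingers are out of the 46 mm arc behind the gate.
- flap_tip (a point): Free edge of the flap leaf, at half its height (54 mm above the table).
- dud: Bystander: grey cell with a white top, same size as the target, standing on the table near it. Leave it.
- carton: Bystander: small open cardboard carton 60 x 80 x 55 mm, origin at the centre of its underside. Leave it.
- template: Bystander: flat yellow template plate 50 x 100 x 5 mm lying on the table, origin at the centre of its underside. Leave it.
There are look-alikes about, which are no part of the job. Of the things that look like the cell, take the one that is farthest from the robot's base at the start.

How it is judged:
By the outcome, as a careful person would: the job done as asked, in the order asked, and still so for the second after the job is handed in, with the robot touching nothing.
It also fails if it takes over 72 s, if anything falls off the work surface, if the arm or the gripper's body presses on something with over 40 N, if the wrist force passes 120 N, or if a joint passes its speed limit or range.

ROBOT

A 6-joint arm with a two-finger parallel gripper is mounted at the origin on the work surface. World frame = base frame: x ahead of the robot, y to its left, z up, the work surface at z = 0. Lengths are in m, angles in degrees, forces in N, time in s.
With the tool pointing down it reaches from about 0.25 to 0.725 m from the base axis. Payload 9.7 kg.
Tool frame: the origin (TCP) lies where the fingers leave the gripper's body, on its centre line; the fingertips stand 73 mm ahead of it and the grasp point (between the pads) lies 54 mm ahead of it; z points along the fingers, y is the line along which they close (so a half turn about z gives the same grasp; the last joint's range is limited). The gripper opens to 85 mm and grips with 20 to 120 N. Pads are 22 mm wide; open, the fingers measure 114 mm over their backs; the gripper's body (76 mm by 85 mm) begins 54 mm behind the grasp point. The pads swing forward as they close: fully open they stand 13 mm farther back than shut.
Start: joints at [0, 4.979, 10.078, 95.1, 0, 90], TCP at [0.55, -0, 0.304] pointing down, gripper open.
Joint ranges: [-179.16, 179.16], [-48.56, 103.87], [-65.8, 70.77], [-126.05, 130.52], [-82.76, 87.17], [-180, 180]. Speed limits (degrees/s): [127.2, 127.2, 147.25, 180, 180, 180].

INTERFACE

Orientations are given as [roll, pitch, yaw] about the fixed x, y, z axes, in that order (R = Rz(yaw) Ry(pitch) Rx(roll)).
In Python, from workcell import sensors, imaging, bot gives the robot as it stands.
- The arm moves only by the tool apply_moves, never from a script. Its argument "rows" is a list of rows, each a list of 3 entries, a list of its own where there are three numbers: the shift along the tool's x, y, z in units of 10 cm (1.0 is 10 cm), then the turn, a rotation vector about the tool's x, y, z in units of 30 degrees (1.0 is 30 degrees), then the opening, from 0 (shut) to 1 (fully open). A call has 1 to 20 rows; each row is the pose to reach, as a shift and turn from the pose commanded when the call began, along the tool's axes at that moment; what a row does not reach only later rows make up. A row lasts 1/10 s, in which the tool goes at most 50 mm and 8.59 degrees, less where a joint would pass 70% of its speed; a pose out of reach is approached as far as the arm can. A call with a number of a shift or a turn outside -1 to 1 is refused whole. A call with a gripper value outside its range is refused whole. The fingers move at their own pace and stop on an object; "force" is the grip in N (left out, the last holds). Time passes only in rows, so rows that repeat a pose let the fingers close. It gives the time, the measured TCP pose, the force, the opening and the grip force at its end, in the units of the state.
- sensors.get_obs(): the state, without advancing time (a new reading comes with each control period).
- imaging.camera(name): name is "scene" or "side" or "wrist"; returns (picture, depth): 480x640x3 uint8, red, green, blue; 480x640 float32, m along the optical axis (not along the pixel's ray), 0 where there is no reading.
- imaging.get_calibration(name): a dict with "intrinsics" (3x3 intrinsics, pixels), "world_from_camera" (4x4, takes a point from camera to world coordinates). Camera axes: x right, y down, z forward; pixel columns grow to the right and rows downward; lengths in m; the calibration is good to about 2 mm. A picture is of the moment at which its call begins: read the wrist's pose just before it. get_calibration takes no time and is no camera call; for the wrist camera it gives the pose at the moment of the call.
- bot.job_done(): hands the job in; it is judged then, once.
The state is a dict: "time": time; "q": joint angles; "qd": joint speeds; "joint_efforts": joint torques, N m; "ee_pos": TCP position; "tcp_rot": TCP orientation; "wrist_force": force on the tool from outside, world axes, zero at the start; "torque": the same for the moment, N m; "opening": finger opening in m; "grasp_force": force on a finger pad.
Only numpy, scipy, OpenCV 4.12 (cv2) and the standard library are available. Lean on these libraries where they do the work, as an engineer would, in place of code of your own. Each camera call takes 0.05 s, during which the arm holds its last target. There are 200 camera calls.

## Working session

There is one attempt and no reset: what is moved stays moved. The work goes in short steps, Python scripts to look and compute and a tool call to move; the robot and the scene stay as the last step left them, time stands still between calls to the robot, and variables do not carry over. Pictures are saved under pics/ and viewed, at most 10 in all, crops included, and the job is handed in when it is done.

Besides the shell and the picture viewer there is one more tool, called after "Call:" in YAML: its name, and indented under it one key for each argument. apply_moves: Moves the arm, as the interface text tells. Its arguments: {"type":"object","properties":{"rows":{"type":"array"},"force":{"type":"number"}},"required":["rows"]}

```bash
mkdir -p pics; cat > h.py <<'E'
import numpy as np, cv2
from workcell import sensors, imaging, bot
def snap(n):
    K=imaging.get_calibration(n); p,d=imaging.camera(n); np.savez(f'/tmp/{n}.npz',p=p,d=d,K=K['intrinsics'],T=K['world_from_camera'])
    return p,d,np.array(K['intrinsics']),np.array(K['world_from_camera'])
def load(n):
    z=np.load(f'/tmp/{n}.npz'); return z['p'],z['d'],z['K'],z['T']
def cloud(d,K,T):
    v,u=np.mgrid[:d.shape[0],:d.shape[1]]
    c=np.stack([(u-K[0,2])/K[0,0]*d,(v-K[1,2])/K[1,1]*d,d],-1)
    return c@T[:3,:3].T+T[:3,3]
def ray(u,v,z,K,T):
    r=T[:3,:3]@np.array([(u-K[0,2])/K[0,0],(v-K[1,2])/K[1,1],1]); o=T[:3,3]
    return o+r*(z-o[2])/r[2]
def proj(P,K,T):
    c=T[:3,:3].T@(np.array(P)-T[:3,3]); return (K@c/c[2])[:2]
E
python3 - <<'E'
from h import *
for n in ('scene','side'):
    p,d,K,T=snap(n); cv2.imwrite(f'pics/{n}0.png',p[...,::-1]); print(n,T.round(3).tolist(),K[0,0])
print(sensors.get_obs())
E
```

```text
scene [[0.402, 0.604, -0.689, 1.297], [0.916, -0.281, 0.287, -0.402], [-0.02, -0.746, -0.666, 0.81], [0.0, 0.0, 0.0, 1.0]] 550.6137454236394
side [[-0.982, -0.12, 0.146, 0.418], [-0.189, 0.588, -0.787, 0.689], [0.008, -0.8, -0.6, 0.694], [0.0, 0.0, 0.0, 1.0]] 448.8453662809419
{'time': 0.1, 'q': array([-2.16968998e-04,  5.00825726e+00,  1.00401360e+01,  9.50994303e+01,
        2.01571367e-03,  9.00005321e+01]), 'qd': array([-0.03027352, -0.05127588,  0.04280497,  0.0604802 , -0.03697441,
       -0.10597321]), 'joint_efforts': array([ 5.47294949e-04, -5.21561801e+01,  4.65652657e+01,  1.59993977e-02,
       -1.19309320e-06, -5.24902489e-06]), 'ee_pos': array([5.49888132e-01, 5.39008126e-06, 3.03261181e-01]), 'tcp_rot': array([-1.79932448e+02, -2.01508495e-03,  8.99992486e+01]), 'wrist_force': array([-0.54859199, -0.38690965, -0.10078447]), 'torque': array([-0.00092505,  0.00044123,  0.01679845]), 'grasp_force': 0.0, 'opening': 0.08552085575104079}
```

View pics/scene0.png

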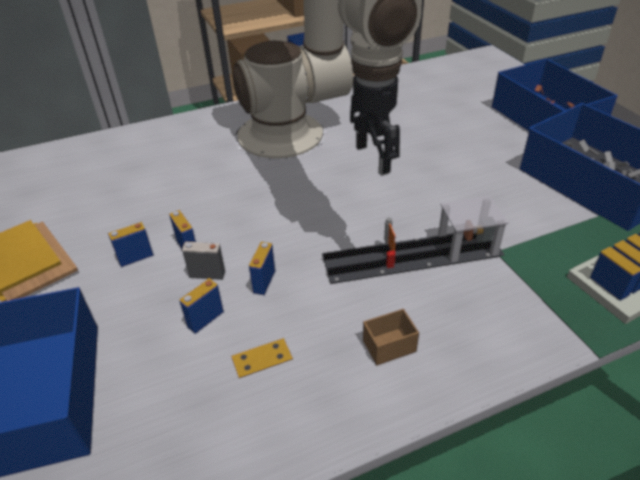

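View pics/side0.png

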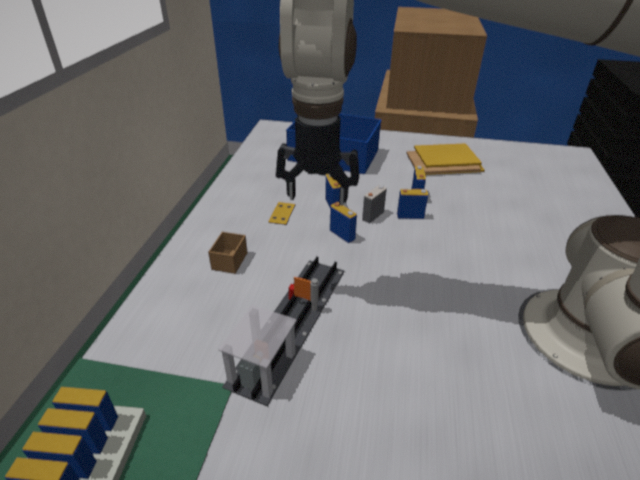

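The scene view shows blue/yellow candidates at (131,243), (183,230), (203,305), (262,267), with a rack of cells off the table at (620,265). The grey dud is at (204,260), the carton at (390,337), the template at (262,357) and the station from (325,265) to (505,240), with the flap at (391,240). The side view shows the same objects. Next I'll measure these positions.

```bash
python3 - <<'E'
from h import *
for n in ('scene','side'):
    p,d,K,T=load(n); X=cloud(d,K,T); hsv=cv2.cvtColor(p,cv2.COLOR_RGB2HSV)
    m=((hsv[...,0]>15)&(hsv[...,0]<32)&(hsv[...,1]>140)&(hsv[...,2]>90)&(d>0)&(X[...,2]>.055)&(X[...,2]<.12)).astype('uint8')
    c,l,s,_=cv2.connectedComponentsWithStats(m)
    for i in range(1,c):
        if s[i,4]<25: continue
        P=X[l==i]; (cx,cy),(w,h),a=cv2.minAreaRect((P[:,:2]*1000).astype('float32'))
        print(n,s[i],(round(cx),round(cy)),(round(w),round(h)),round(a),P[:,2].mean().round(3),'r',round(np.hypot(cx,cy)))
    o=((hsv[...,0]<14)&(hsv[...,1]>170)&(hsv[...,2]>90)&(X[...,2]>.02)&(X[...,2]<.1)&(d>0)).astype('uint8')
    c,l,s,_=cv2.connectedComponentsWithStats(o)
    for i in range(1,c):
        if s[i,4]<25: continue
        P=X[l==i]; print(n,'red/or',s[i],P.min(0).round(3),P.max(0).round(3), p[l==i].mean(0).round())
    # station base/walls dark, on table
    k=((hsv[...,2]<70)&(d>0)&(X[...,2]>.0)&(X[...,2]<.035)&(X[...,0]>.3)&(X[...,0]<.9)).astype('uint8')
    c,l,s,_=cv2.connectedComponentsWithStats(k)
    for i in range(1,c):
        if s[i,4]<200: continue
        P=X[l==i]; print(n,'dark',s[i],cv2.minAreaRect((P[:,:2]*1000).astype('float32')),np.percentile(P[:,2],[5,50,95]).round(3))
    if n=='scene': cv2.imwrite('pics/crop1.png',cv2.resize(p[190:400,90:520,::-1],None,fx=1.85,fy=1.85,interpolation=cv2.INTER_CUBIC))
E
```

```text
scene [171 213  19  18 154] (363, -344) (62, 21) 10 0.08 r 500
scene [111 224  32  15 155] (346, -452) (24, 65) 6 0.079 r 569
scene [628 235  12  12  92] (804, 441) (21, 42) 40 0.094 r 917
scene [615 241  25  22 241] (828, 409) (56, 37) 9 0.094 r 923
scene [250 244  21  23 194] (530, -225) (22, 66) 51 0.08 r 576
scene [602 248  38  26 373] (839, 375) (71, 39) 4 0.094 r 919
scene [181 279  35  26 244] (576, -359) (24, 68) 25 0.079 r 678
scene red/or [387 247   8  16  79] [0.588 0.018 0.021] [0.608 0.037 0.047] [119.  33.  29.]
scene dark [ 521  159  112   72 1384] ((573.1676025390625, 521.1773681640625), (297.5133361816406, 16.1202392578125), 12.101298332214355) [0.005 0.02  0.033]
scene dark [460 233  33  22 508] ((619.408447265625, 218.08245849609375), (68.14515686035156, 51.51088333129883), 64.63314056396484) [0.005 0.015 0.031]
scene dark [ 395  234   58   31 1210] ((583.3248901367188, 114.08465576171875), (134.80184936523438, 87.01451110839844), 70.75970458984375) [0.005 0.014 0.025]
scene dark [ 323  243   68   34 1262] ((564.7349243164062, -28.137550354003906), (143.21313476562
[... 1016 characters left out ...]
9.35992431640625), (158.0218048095703, 35.61640167236328), 81.21117401123047) [0.005 0.008 0.025]
side dark [280 294  33  45 599] ((584.6739501953125, 73.83772277832031), (106.3976058959961, 64.68196868896484), 78.95410919189453) [0.005 0.009 0.025]
side dark [263 334  45  71 673] ((575.963623046875, 194.15475463867188), (167.20240783691406, 28.501829147338867), 77.56011199951172) [0.004 0.007 0.024]
side dark [242 374  20  29 253] ((604.9498291015625, 257.6480407714844), (34.360939025878906, 36.61503982543945), 72.03972625732422) [0.005 0.018 0.032]
side dark [115 415  35  65 383] ((763.5078125, 386.062255859375), (9.3580322265625, 105.82474517822266), 5.852158069610596) [0.002 0.004 0.01 ]
```

View pics/crop1.png

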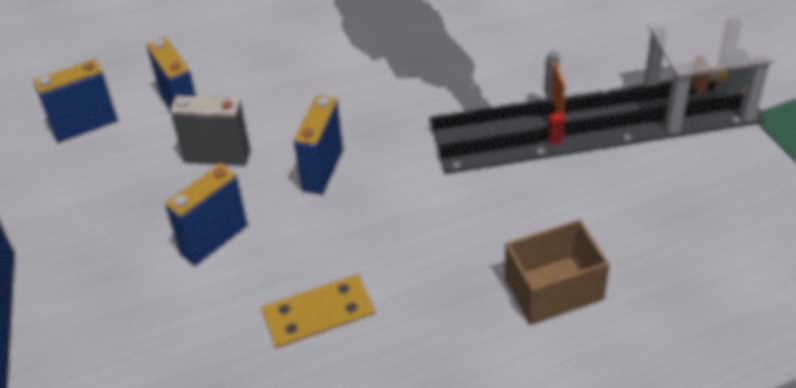

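Candidates by radius from the base: (131,243) r=0.57, (183,230) r=0.50, (262,267) r=0.57, (203,305) r=0.68. The rack cells are off the table and out of reach. The crop shows the farthest one clearly as a blue, yellow-topped block with two terminals at crop (207,215), so I'll take that one. Next I'll use the wrist view for the station pose.

```bash
python3 - <<'E'
from h import *
p,d,K,T=snap('wrist'); cv2.imwrite('pics/w0.png',p[...,::-1]); print(T.round(3).tolist(),K[0,0])
X=cloud(d,K,T); hsv=cv2.cvtColor(p,cv2.COLOR_RGB2HSV)
for n in('scene','side','wrist'):
    p,d,K,T=load(n); X=cloud(d,K,T); hsv=cv2.cvtColor(p,cv2.COLOR_RGB2HSV)
    k=((hsv[...,2]<95)&(d>0)&(X[...,2]>.019)&(X[...,2]<.03)&(abs(X[...,0]-.58)<.09)&(X[...,1]>-.12)&(X[...,1]<.05))
    P=X[k][:,:2]
    print(n,k.sum(), cv2.minAreaRect((P*1000).astype('float32')) if k.sum()>5 else '')
    k=((d>0)&(X[...,2]>.0035)&(X[...,2]<.03)&(hsv[...,2]<110)&(abs(X[...,0]-.58)<.1)&(X[...,1]>-.12)&(X[...,1]<.3)); P=X[k][:,:2]
    r=cv2.minAreaRect((P*1000).astype('float32')); print(n,'base',k.sum(),r,cv2.boxPoints(r).round().tolist())
E
```

```text
[[1.0, 0.001, -0.001, 0.55], [0.0, -0.951, -0.308, 0.078], [-0.001, 0.308, -0.951, 0.374], [0.0, 0.0, 0.0, 1.0]] 409.4150973259473
scene 479 ((564.0377197265625, -23.001907348632812), (154.20555114746094, 62.59003829956055), 79.386474609375)
scene base 4656 ((591.1669921875, 105.00048828125), (416.3306884765625, 99.99800109863281), 76.07624816894531) [[493.0, -85.0], [590.0, -109.0], [690.0, 295.0], [593.0, 319.0]]
side 256 ((564.1102905273438, -21.45978546142578), (150.1758270263672, 66.93844604492188), 81.64347076416016)
side base 3929 ((577.3727416992188, 110.15113830566406), (415.6644287109375, 125.72283935546875), 75.63520812988281) [[465.0, -76.0], [587.0, -107.0], [690.0, 296.0], [568.0, 327.0]]
wrist 2196 ((561.6238403320312, -21.834930419921875), (156.69041442871094, 54.805999755859375), 75.9633560180664)
wrist base 28724 ((573.0382080078125, 33.06382751464844), (268.34283447265625, 90.33162689208984), 77.74589538574219) [[500.0, -88.0], [589.0, -108.0], [646.0, 155.0], [557.0, 174.0]]
```

View pics/w0.png

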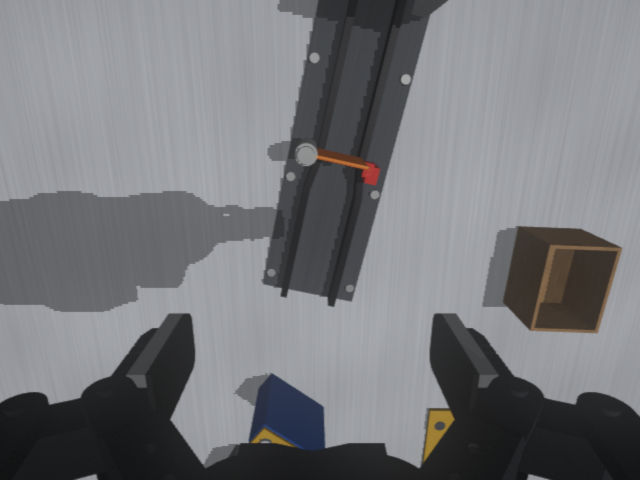

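The wrist view gives the station clearly: base end corners at (264,283) and (352,300), wall ends at (285,295) and (332,304), post top at (306,153), red stop at (371,174). I'll fit the lane axis from the base edges and cross-check it against the post.

```bash
python3 - <<'E'
from h import *
p,d,K,T=load('wrist'); X=cloud(d,K,T); hsv=cv2.cvtColor(p,cv2.COLOR_RGB2HSV)
for px,z in [((264,283),.006),((352,300),.006),((306,153),.086)]: print(px,ray(*px,z,K,T).round(4))
yaw=np.deg2rad(77.75)
for it in range(3):
    e=np.array([np.cos(yaw),np.sin(yaw)]); n=np.array([-e[1],e[0]])
    O=np.array([.5742,.0388]); Q=X[...,:2]-O; sx=Q@e; sy=Q@n
    wt=(X[...,2]>.019)&(X[...,2]<.028)&(hsv[...,2]<95)&(abs(sy)<.04)
    L=[];
    for lo in np.arange(-.135,-.045,.006):
        m=wt&(sx>lo)&(sx<lo+.006)
        a=sy[m&(sy>0)]; b=sy[m&(sy<0)]
        if len(a)>3 and len(b)>3: L.append((lo+.003,np.median(a),np.median(b)))
    L=np.array(L); f=np.polyfit(L[:,0],(L[:,1]+L[:,2])/2,1); print(len(L),f,L[:,1:].mean(0)); yaw+=f[0]; print(np.degrees(yaw))
r=(hsv[...,1]>150)&((hsv[...,0]<6)|(hsv[...,0]>174))&(X[...,2]>.036)&(X[...,2]<.046)
print('stop',sx[r].min(),sx[r].max(),sy[r].min(),sy[r].max(),'want x -17..0,y -31..-18')
po=(X[...,2]>.082)&(X[...,2]<.09)&(hsv[...,1]<60); print('post',sx[po].mean(),sy[po].mean())
for n in('scene','side'):
    p,d,K,T=load(n); print(n,[proj([*(O+sx_*e+sy_*nn),z],K,T).round(0) for nn in[n*1 if 0 else np.array([-e[1],e[0]])] for sx_,sy_,z in[(-.14,-.045,.006),(-.14,.045,.006),(0,.03,.086),(.235,-.045,.006)]])
E
```

```text
(264, 283) [ 0.5026 -0.0874  0.006 ]
(352, 300) [ 0.5893 -0.1057  0.006 ]
(306, 153) [0.5455 0.0468 0.086 ]
16 [0.00044427 0.00029992] [ 0.02309151 -0.02256898]
77.77545466002405
16 [-3.83326417e-05  2.98379412e-04] [ 0.02313038 -0.02252695]
77.77325836143869
16 [-4.14678561e-07  2.98337086e-04] [ 0.02312703 -0.02253028]
77.7732346021073
stop -0.015934240981203825 6.507034317672716e-05 -0.030896184450083054 -0.01794632823140671 want x -17..0,y -31..-18
post -0.018932187742589594 0.028825093657825998
scene [array([329., 282.]), array([320., 252.]), array([388., 218.]), array([503., 254.])]
side [array([309., 259.]), array([345., 270.]), array([315., 280.]), array([222., 386.])]
```

Station origin is about (0.5745, 0.039) with yaw 77.8°. The post and stop agree with this. The target is at about (0.575, -0.357) with its long axis at about 116°, so I'm moving over it.

Call:
apply_moves:
  rows:
    - [[-0.5,0,0],[0,0,0],0.8]
    - [[-1,0.1,0],[0,0,0],0.8]
    - [[-1,0.1,0],[0,0,-0.28],0.8]
  force: 40

```text
time: 0.45
ee_pos: [0.5602, -0.1043, 0.303]
tcp_rot: [-179.9, 0.1, 98.2]
wrist_force: [-0.3, 0.6, -0.4]
opening: 0.0682
grasp_force: 0.0
```

```bash
python3 -c "
from h import *
o=sensors.get_obs();print(o['time'],o['ee_pos'],o['tcp_rot'],o['q'])"
```

```text
0.45 [ 0.56024927 -0.10428587  0.30298141] [-1.79942642e+02  5.03482168e-02  9.82275453e+01] [-1.05198261e+01  7.76949604e+00  1.30215198e+01  9.52901573e+01
 -6.61117401e-02  7.12526758e+01]
```

Call:
apply_moves:
  rows:
    - [[-0.5,-0.05,0],[0,0,-0.29],0.8]
    - [[-1,-0.09,0],[0,0,-0.58],0.8]
    - [[-1,-0.09,0],[0,0,-0.58],0.8]

```text
time: 0.75
ee_pos: [0.5654, -0.2043, 0.3028]
tcp_rot: [-179.9, -0.0, 115.9]
wrist_force: [-0.2, -0.7, -0.8]
opening: 0.0683
grasp_force: 0.0
```

```bash
cat >> h.py <<'E'
def togo(x,y,z,yaw):
    o=sensors.get_obs(); p=o['ee_pos']; from scipy.spatial.transform import Rotation as R
    M=R.from_euler('xyz',o['tcp_rot'],degrees=True).as_matrix(); s=M.T@(np.array([x,y,z])-p)
    dy=(yaw-o['tcp_rot'][2]+90)%180-90
    print('t',o['time'],'pos',p.round(4),'rot',o['tcp_rot'].round(1),'SHIFT',(s*10).round(3),'TURNz',round(-dy/30,3),'F',o['wrist_force'].round(1),'op',round(o['opening'],4),'q6',o['q'][5].round())
E
python3 -c "
from h import *
togo(.575,-.357,.2,116)"
```

```text
t 0.75 pos [ 0.5654 -0.2043  0.3028] rot [-179.9   -0.   115.9] SHIFT [-1.415 -0.581  1.029] TURNz -0.002 F [-0.2 -0.7 -0.8] op 0.0683 q6 44.0
```

Call:
apply_moves:
  rows:
    - [[-0.45,-0.18,0.2],[0,0,0],0.8]
    - [[-0.9,-0.36,0.4],[0,0,0],0.8]
    - [[-1,-0.41,0.6],[0,0,0],0.8]
    - [[-1,-0.41,0.6],[0,0,0],0.8]

```text
time: 1.15
ee_pos: [0.5712, -0.3096, 0.2395]
tcp_rot: [-179.8, -0.3, 115.6]
wrist_force: [-0.9, 0.2, -0.3]
opening: 0.0683
grasp_force: 0.0
```

```bash
python3 - <<'E'
from h import *
p,d,K,T=snap('wrist'); cv2.imwrite('pics/w1.png',p[...,::-1]); X=cloud(d,K,T); hsv=cv2.cvtColor(p,cv2.COLOR_RGB2HSV)
m=((hsv[...,0]>15)&(hsv[...,0]<32)&(hsv[...,1]>140)&(d>0)&(X[...,2]>.06)&(X[...,2]<.1)).astype('uint8')
c,l,s,_=cv2.connectedComponentsWithStats(m)
for i in range(1,c):
    if s[i,4]>200: P=X[l==i]; print(s[i],cv2.minAreaRect((P[:,:2]*1000).astype('float32')),P[:,2].mean())
togo(.575,-.357,.112,116)
E
```

```text
[ 256    0   98  144 5398] ((526.412841796875, -225.70277404785156), (23.81326675415039, 69.19308471679688), 51.92231750488281) 0.08027583850476504
[ 263  263   39   99 3046] ((573.4197998046875, -359.0186767578125), (23.459217071533203, 68.916015625), 25.17099952697754) 0.08028842169151386
t 1.2 pos [ 0.5716 -0.3084  0.2417] rot [-179.9   -0.2  115.7] SHIFT [-0.457 -0.177  1.296] TURNz -0.011 F [-0.4  0.3  0.7] op 0.0679 q6 36.0
```

View pics/w1.png

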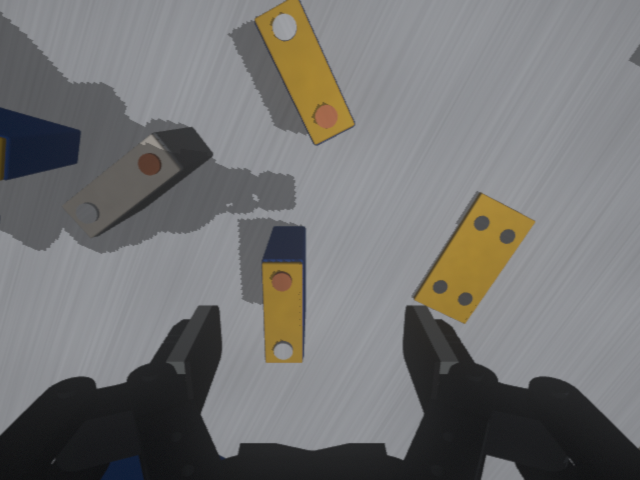

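The target is at pixel (283,312), centre (0.573, -0.359), yaw 115°, with free space on both sides. Descending.

Call:
apply_moves:
  rows:
    - [[-0.46,-0.2,0],[0,0,0.02],0.75]
    - [[-0.46,-0.2,0.4],[0,0,0.02],0.75]
    - [[-0.46,-0.2,0.8],[0,0,0.02],0.75]
    - [[-0.46,-0.2,0.8],[0,0,0.02],0.75]

```text
time: 1.6
ee_pos: [0.5729, -0.3561, 0.159]
tcp_rot: [-179.8, -0.4, 115.2]
wrist_force: [-0.7, 0.3, -0.2]
opening: 0.0644
grasp_force: 0.0
```

```bash
python3 -c "
from h import *
togo(.5734,-.359,.112,115.2)"
```

```text
t 1.6 pos [ 0.5729 -0.3561  0.159 ] rot [-179.8   -0.4  115.2] SHIFT [-0.032 -0.006  0.47 ] TURNz 0.001 F [-0.7  0.3 -0.2] op 0.0644 q6 33.0
```

Call:
apply_moves:
  rows:
    - [[-0.02,-0.01,0.25],[0,0,0],0.7]
    - [[-0.02,-0.01,0.46],[0,0,0],0.7]
    - [[-0.02,-0.01,0.46],[0,0,0],0.7]
    - [[-0.02,-0.01,0.46],[0,0,0],0.4]
    - [[-0.02,-0.01,0.46],[0,0,0],0.3]
    - [[-0.02,-0.01,0.46],[0,0,0],0.0]
    - [[-0.02,-0.01,0.46],[0,0,0],0.0]
    - [[-0.02,-0.01,0.46],[0,0,0],0.0]
    - [[-0.02,-0.01,0.46],[0,0,0],0.0]
    - [[-0.02,-0.01,0.46],[0,0,0],0.0]
  force: 40

```text
time: 2.6
ee_pos: [0.575, -0.3606, 0.1207]
tcp_rot: [179.9, 0.1, 115.2]
wrist_force: [-2.1, 1.3, 7.9]
opening: 0.0253
grasp_force: 39.5
```

Call:
apply_moves:
  rows:
    - [[0,0,-0.1],[0,0,0],0]
    - [[0,0,-0.35],[0,0,0],0]
    - [[0,0,-0.6],[0,0,0],0]
    - [[0,0,-0.85],[0,0,0],0]
    - [[0,0,-1],[0,0,0],0]
    - [[0,0,-1],[0,0,0],0]

```text
time: 3.2
ee_pos: [0.5749, -0.3608, 0.2213]
tcp_rot: [179.9, 0.2, 115.2]
wrist_force: [-0.0, -0.1, -4.8]
opening: 0.0256
grasp_force: 40.3
```

```bash
python3 -c "
from h import *
togo(.5586,-.0345,.215,77.8)"
```

```text
t 3.2 pos [ 0.5749 -0.3608  0.2213] rot [179.9   0.2 115.2] SHIFT [3.022 1.242 0.055] TURNz 1.247 F [-0.  -0.1 -4.8] op 0.0256 q6 33.0
```

Call:
apply_moves:
  rows:
    - [[0.15,0.06,0],[0,0,0],0]
    - [[0.43,0.18,0],[0,0,0.2],0]
    - [[0.71,0.3,0],[0,0,0.4],0]
    - [[1,0.42,0],[0,0,0.6],0]

```text
time: 3.6
ee_pos: [0.5692, -0.251, 0.2166]
tcp_rot: [-179.9, -0.1, 96.9]
wrist_force: [-0.9, -0.1, -3.9]
opening: 0.0251
grasp_force: 40.3
```

```bash
python3 -c "
from h import *
togo(.5586,-.0345,.215,77.8)"
```

```text
t 3.6 pos [ 0.5692 -0.251   0.2166] rot [-1.799e+02 -1.000e-01  9.690e+01] SHIFT [2.162 0.156 0.018] TURNz 0.637 F [-0.9 -0.1 -3.9] op 0.0251 q6 59.0
```

Call:
apply_moves:
  rows:
    - [[0.28,0.02,0],[0,0,0.2],0]
    - [[0.56,0.04,0],[0,0,0.4],0]
    - [[0.84,0.06,0],[0,0,0.6],0]
    - [[1,0.07,0],[0,0,0.64],0]

```text
time: 4.0
ee_pos: [0.5635, -0.1501, 0.217]
tcp_rot: [-179.9, -0.0, 77.8]
wrist_force: [0.5, -0.2, -4.1]
opening: 0.0253
grasp_force: 40.2
```

```bash
python3 -c "
from h import *
togo(.5586,-.0345,.215,77.8)"
```

```text
t 4.0 pos [ 0.5635 -0.1501  0.217 ] rot [-179.9   -0.    77.8] SHIFT [ 1.119 -0.291  0.021] TURNz 0.002 F [ 0.5 -0.2 -4.1] op 0.0253 q6 87.0
```

Call:
apply_moves:
  rows:
    - [[0.3,-0.08,0],[0,0,0],0]
    - [[0.6,-0.16,0],[0,0,0],0]
    - [[0.9,-0.24,0],[0,0,0],0]
    - [[1,-0.29,0],[0,0,0],0]
    - [[1,-0.29,0.1],[0,0,0],0]

```text
time: 4.5
ee_pos: [0.5565, -0.0469, 0.2083]
tcp_rot: [179.9, -0.0, 78.1]
wrist_force: [0.6, -0.5, -3.4]
opening: 0.025
grasp_force: 40.3
```

```bash
python3 - <<'E'
from h import *
togo(.5586,-.0345,.215,77.8)
p,d,K,T=snap('wrist'); cv2.imwrite('pics/w2.png',p[...,::-1]); X=cloud(d,K,T); hsv=cv2.cvtColor(p,cv2.COLOR_RGB2HSV)
yaw=np.deg2rad(77.77);e=np.array([np.cos(yaw),np.sin(yaw)]); n=np.array([-e[1],e[0]]);Q=X[...,:2]-np.array([.5745,.039]); sx=Q@e; sy=Q@n
m=(hsv[...,0]>15)&(hsv[...,0]<32)&(hsv[...,1]>140)&(d>0)&(X[...,2]>.1)&(X[...,2]<.26)
P=np.stack([sx[m],sy[m]],1)*1000; print('cell station mm',m.sum(),cv2.minAreaRect(P.astype('float32')),X[m][:,2].mean())
b=(hsv[...,0]>100)&(hsv[...,0]<130)&(hsv[...,1]>120)&(d>0)&(d<.35); print('blue',b.sum(),[ (f(sx[b]).round(4),f(sy[b]).round(4),f(X[b][:,2]).round(4)) for f in(np.min,np.max)])
# wall centre check
wt=(X[...,2]>.019)&(X[...,2]<.028)&(hsv[...,2]<95)&(abs(sy)<.04)&(sx>-.005)&(sx<.08)
print('walls',sy[wt&(sy>0)].mean(),sy[wt&(sy<0)].mean())
E
```

```text
t 4.5 pos [ 0.5565 -0.0469  0.2083] rot [179.9  -0.   78.1] SHIFT [ 0.126 -0.005 -0.067] TURNz 0.011 F [ 0.6 -0.5 -3.4] op 0.025 q6 97.0
cell station mm 12148 ((-86.11634826660156, -1.1284866333007812), (70.58026885986328, 25.040510177612305), 0.38272324204444885) 0.1679407015922735
blue 3700 [(np.float64(-0.2713), np.float64(-0.0424), np.float64(0.0027)), (np.float64(-0.0496), np.float64(0.0122), np.float64(0.1654))]
walls 0.01805681071831491 -0.017594808814504148
```

View pics/w2.png

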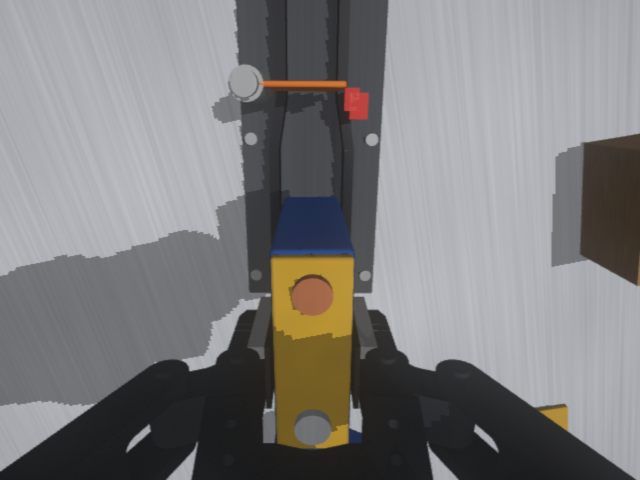

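The cell is held square over the infeed: cell top around (312,350), flap at (300,84). It's 1 mm to the right and 11 mm behind the set-down point, so I'm correcting that and lowering.

Call:
apply_moves:
  rows:
    - [[0.11,-0.01,0],[0,0,0],0]
    - [[0.11,-0.01,0.2],[0,0,0],0]
    - [[0.11,-0.01,0.4],[0,0,0],0]
    - [[0.11,-0.01,0.6],[0,0,0],0]
    - [[0.11,-0.01,0.7],[0,0,0],0]
    - [[0.11,-0.01,0.75],[0,0,0],0]
    - [[0.11,-0.01,0.77],[0,0,0],0]
    - [[0.11,-0.01,0.77],[0,0,0],0]

```text
time: 5.35
ee_pos: [0.5581, -0.0374, 0.1314]
tcp_rot: [180.0, -0.0, 78.0]
wrist_force: [-0.1, 0.7, -3.6]
opening: 0.0257
grasp_force: 40.2
```

Call:
apply_moves:
  rows:
    - [[0,0,0.02],[0,0,0],0]
    - [[0,0,0.035],[0,0,0],0]
    - [[0,0,0.04],[0,0,0],0]
    - [[0,0,0.045],[0,0,0],0]
    - [[0,0,0.045],[0,0,0],0]

```text
time: 5.85
ee_pos: [0.5579, -0.0372, 0.1267]
tcp_rot: [180.0, -0.0, 78.0]
wrist_force: [-0.6, 0.4, -1.4]
opening: 0.0256
grasp_force: 40.6
```

Call:
apply_moves:
  rows:
    - [[0,0,0.01],[0,0,0],0]
    - [[0,0,0.01],[0,0,0],0.3]
    - [[0,0,0.01],[0,0,0],0.4]
    - [[0,0,0.01],[0,0,0],0.5]
    - [[0,0,0.01],[0,0,0],0.6]
    - [[0,0,0.01],[0,0,0],0.65]
    - [[0,0,0.01],[0,0,0],0.65]
    - [[0,0,-0.2],[0,0,0],0.65]
    - [[0,0,-0.6],[0,0,0],0.65]
    - [[0,0,-0.9],[0,0,0],0.65]

```text
time: 6.85
ee_pos: [0.5578, -0.0372, 0.2181]
tcp_rot: [180.0, -0.0, 78.0]
wrist_force: [0.1, 0.2, 0.9]
opening: 0.0556
grasp_force: 0.0
```

```bash
cat > cellpos.py <<'E'
from h import *
yaw=np.deg2rad(77.77);e=np.array([np.cos(yaw),np.sin(yaw)]); n=np.array([-e[1],e[0]])
def st(X):
    Q=X[...,:2]-np.array([.5745,.039]); return Q@e,Q@n
def look(n_,tag,zlo=.07,zhi=.1):
    p,d,K,T=snap(n_); cv2.imwrite(f'pics/{tag}.png',p[...,::-1]); X=cloud(d,K,T); hsv=cv2.cvtColor(p,cv2.COLOR_RGB2HSV); sx,sy=st(X)
    m=(hsv[...,0]>15)&(hsv[...,0]<32)&(hsv[...,1]>140)&(d>0)&(X[...,2]>zlo)&(X[...,2]<zhi)&(abs(sy)<.05)&(abs(sx)<.2)
    P=np.stack([sx[m],sy[m]],1)*1000; print(n_,m.sum(),cv2.minAreaRect(P.astype('float32')) if m.sum()>3 else '',X[m][:,2].mean())
    return p,d,X,hsv,sx,sy
E
python3 - <<'E'
from cellpos import *
look('wrist','w3'); look('scene','s1'); look('side','d1')
O=np.array([.5745,.039])
q=O-.175*e; togo(q[0],q[1],.215,77.8)
E
```

```text
wrist 4440 ((-75.90386962890625, 0.3293724060058594), (69.42231750488281, 23.967769622802734), 0.8124244213104248) 0.08626708017522168
scene 154 ((-75.14823913574219, -2.894900321960449), (23.677846908569336, 64.54303741455078), 88.1572494506836) 0.08583117786890129
side 160 ((-71.82992553710938, 1.784280776977539), (67.39960479736328, 22.0897216796875), 1.4087084531784058) 0.08649938800385115
t 7.0 pos [ 0.5587 -0.0373  0.2186] rot [179.8  -0.   78. ] SHIFT [-0.971 -0.011  0.036] TURNz 0.007 F [ 1.2  0.6 -0.2] op 0.0554 q6 98.0
```

The cell stands upright at station (-76, 0) with its top at z = 86 mm. Now I'll shut the fingers and move behind it.

Call:
apply_moves:
  rows:
    - [[-0.4,-0.01,0],[0,0,0.01],0]
    - [[-0.8,-0.01,0],[0,0,0.01],0]
    - [[-0.97,-0.01,0],[0,0,0.01],0]
    - [[-0.97,-0.01,0.4],[0,0,0.01],0]
    - [[-0.97,-0.01,0.8],[0,0,0.01],0]
    - [[-0.97,-0.01,0.96],[0,0,0.01],0]
    - [[-0.97,-0.01,0.96],[0,0,0.01],0]
    - [[-0.97,-0.01,0.96],[0,0,0.01],0]

```text
time: 7.8
ee_pos: [0.5365, -0.1318, 0.1202]
tcp_rot: [-179.9, 0.0, 77.7]
wrist_force: [0.3, -0.5, 1.3]
opening: 0.0001
grasp_force: 0.0
```

```bash
python3 - <<'E'
from cellpos import *
O=np.array([.5745,.039])
q=O-.125*e; togo(q[0],q[1],.121,77.8)
o=sensors.get_obs(); print(st(o['ee_pos']))
E
```

```text
t 7.8 pos [ 0.5365 -0.1318  0.1202] rot [-179.9    0.    77.7] SHIFT [ 0.5    0.009 -0.008] TURNz -0.003 F [ 0.3 -0.5  1.3] op 0.0001 q6 88.0
(np.float64(-0.1750146701682859), np.float64(0.0009666737259978916))
```

Call:
apply_moves:
  rows:
    - [[0.15,0.01,0],[0,0,0],0]
    - [[0.3,0.01,0],[0,0,0],0]
    - [[0.4,0.01,0],[0,0,0],0]
    - [[0.45,0.01,0],[0,0,0],0]
    - [[0.5,0.01,0],[0,0,0],0]
    - [[0.55,0.01,0],[0,0,0],0]
    - [[0.6,0.01,0],[0,0,0],0]
    - [[0.65,0.01,0],[0,0,0],0]
    - [[0.7,0.01,0],[0,0,0],0]
    - [[0.75,0.01,0],[0,0,0],0]
    - [[0.8,0.01,0],[0,0,0],0]

```text
time: 8.9
ee_pos: [0.5548, -0.0537, 0.1205]
tcp_rot: [180.0, 0.0, 77.7]
wrist_force: [-0.8, -4.6, 2.1]
opening: 0.0002
grasp_force: 1.7
```

```bash
python3 - <<'E'
from cellpos import *
look('wrist','w4')
o=sensors.get_obs(); print(st(o['ee_pos']),o['wrist_force'])
E
```

```text
wrist 19278 ((-51.08757019042969, -0.18719005584716797), (75.2611312866211, 25.64825439453125), 0.6818365454673767) 0.08625576145728037
(np.float64(-0.09407834817911331), np.float64(-0.00035099559578082484)) [-0.32524141 -1.07495365  1.19279925]
```

View pics/w4.png

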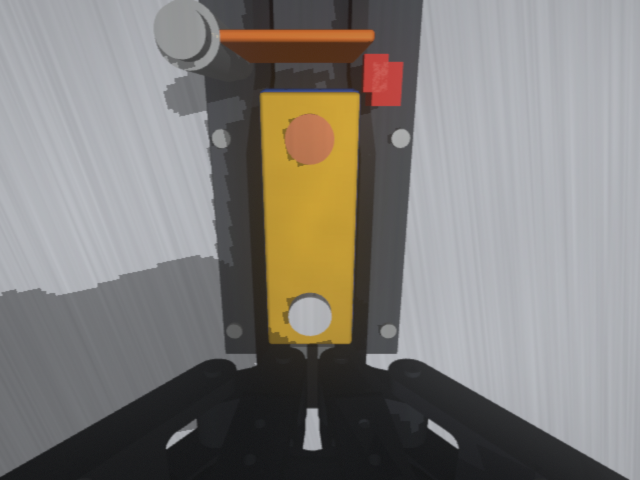

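The cell is straight in the lane ahead of the fingers (310,218) and approaching the flap at (297,37). I'll keep pushing slowly.

Call:
apply_moves:
  rows:
    - [[0.05,0,0],[0,0,0],0]
    - [[0.1,0,0],[0,0,0],0]
    - [[0.15,0,0],[0,0,0],0]
    - [[0.2,0,0],[0,0,0],0]
    - [[0.25,0,0],[0,0,0],0]
    - [[0.3,0,0],[0,0,0],0]
    - [[0.35,0,0],[0,0,0],0]
    - [[0.4,0,0],[0,0,0],0]
    - [[0.45,0,0],[0,0,0],0]
    - [[0.5,0,0],[0,0,0],0]
    - [[0.55,0,0],[0,0,0],0]
    - [[0.6,0,0],[0,0,0],0]

```text
time: 10.15
ee_pos: [0.5675, 0.0052, 0.1203]
tcp_rot: [-180.0, -0.0, 77.7]
wrist_force: [-0.0, -4.3, 1.9]
opening: 0.0002
grasp_force: 1.9
```

```bash
python3 - <<'E'
from cellpos import *
look('wrist','w5')
o=sensors.get_obs(); print(st(o['ee_pos']),o['wrist_force'],o['tcp_rot'])
E
```

```text
wrist 19364 ((9.380306243896484, -1.815230369567871), (26.06260108947754, 75.05597686767578), 88.1927719116211) 0.08624299229124795
(np.float64(-0.03390029028629608), np.float64(-0.00035978774355046017)) [-0.45085461 -1.90792241  1.18563258] [-1.79992437e+02 -3.34432000e-02  7.77288869e+01]
```

Call:
apply_moves:
  rows:
    - [[0.05,0,0],[0,0,0],0]
    - [[0.1,0,0],[0,0,0],0]
    - [[0.15,0,0],[0,0,0],0]
    - [[0.2,0,0],[0,0,0],0]
    - [[0.25,0,0],[0,0,0],0]
    - [[0.3,0,0],[0,0,0],0]
    - [[0.35,0,0],[0,0,0],0]
    - [[0.4,0,0],[0,0,0],0]
    - [[0.45,0,0],[0,0,0],0]
    - [[0.5,0,0],[0,0,0],0]
    - [[0.55,0,0],[0,0,0],0]
    - [[0.6,0,0],[0,0,0],0]
    - [[0.65,0,0],[0,0,0],0]
    - [[0.7,0,0],[0,0,0],0]
    - [[0.7,0,0],[0,0,0],0]

```text
time: 11.7
ee_pos: [0.5825, 0.0739, 0.1203]
tcp_rot: [-180.0, -0.0, 77.7]
wrist_force: [2.5, -0.1, 0.9]
opening: -0.0001
grasp_force: 0.5
```

```bash
python3 - <<'E'
from cellpos import *
look('wrist','w6')
for i in range(4):
    o=sensors.get_obs(); print(st(o['ee_pos']),(o['wrist_force'][:2]@e).round(2),o['wrist_force'].round(2),o['joint_efforts'].round(2)); imaging.camera('side')
E
```

```text
wrist 18259 ((78.14342498779297, -0.13900375366210938), (73.1766586303711, 25.422306060791016), 0.5003409385681152) 0.08625628992493044
(np.float64(0.03563625904664285), np.float64(-0.00048177064304495546)) 0.92 [ 1.76  0.56 -0.2 ] [ 2.700e-01 -5.755e+01  4.564e+01  5.700e-01 -2.000e-02  4.000e-02]
(np.float64(0.03548832793718813), np.float64(-0.0005184750128426423)) 0.19 [ 1.31 -0.09  0.43] [ 2.700e-01 -5.760e+01  4.567e+01  5.500e-01  3.000e-02  1.000e-02]
(np.float64(0.035319142975506417), np.float64(-0.0005541649589002778)) 0.2 [ 1.69 -0.16  0.66] [ 2.600e-01 -5.761e+01  4.567e+01  5.300e-01  4.000e-02 -1.000e-02]
(np.float64(0.03518214692971072), np.float64(-0.0005216583626903511)) 1.46 [ 2.19  1.02 -0.03] [ 2.400e-01 -5.761e+01  4.566e+01  5.200e-01  5.000e-02 -1.000e-02]
```

View pics/w6.png

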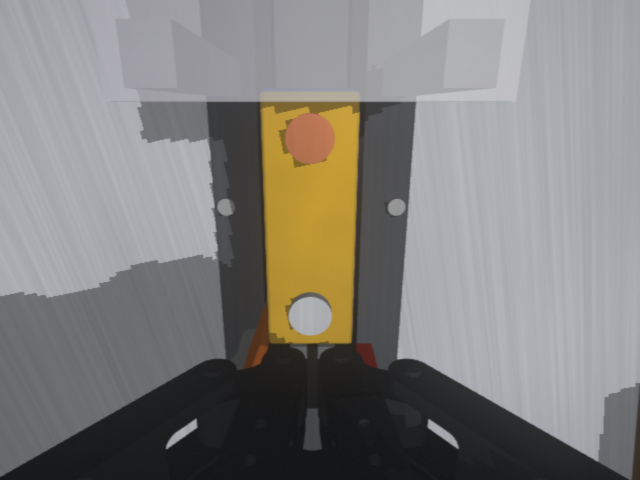

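The cell is through the flap, with its front edge under the hood at (310,97) and the flap resting at its side (257,335). Now I'll feel for the pad.

Call:
apply_moves:
  rows:
    - [[0.03,0,0],[0,0,0],0]
    - [[0.06,0,0],[0,0,0],0]
    - [[0.09,0,0],[0,0,0],0]
    - [[0.12,0,0],[0,0,0],0]
    - [[0.15,0,0],[0,0,0],0]

```text
time: 12.45
ee_pos: [0.5857, 0.0879, 0.1204]
tcp_rot: [180.0, 0.0, 77.7]
wrist_force: [1.2, -3.4, 1.3]
opening: -0.0003
grasp_force: 1.8
```

Call:
apply_moves:
  rows:
    - [[0.02,0,0],[0,0,0],0]
    - [[0.04,0,0],[0,0,0],0]
    - [[0.06,0,0],[0,0,0],0]

```text
time: 12.75
ee_pos: [0.5869, 0.0938, 0.1204]
tcp_rot: [-180.0, 0.0, 77.7]
wrist_force: [-1.3, -2.7, 1.8]
opening: 0.0001
grasp_force: 1.5
```

Call:
apply_moves:
  rows:
    - [[0.02,0,0],[0,0,0],0]
    - [[0.04,0,0],[0,0,0],0]

```text
time: 12.95
ee_pos: [0.5878, 0.0977, 0.1204]
tcp_rot: [-180.0, -0.0, 77.7]
wrist_force: [-0.8, -3.2, 2.2]
opening: 0.0
grasp_force: 1.5
```

Call:
apply_moves:
  rows:
    - [[0.02,0,0],[0,0,0],0]
    - [[0.04,0,0],[0,0,0],0]

```text
time: 13.15
ee_pos: [0.5886, 0.1015, 0.1204]
tcp_rot: [-180.0, 0.0, 77.7]
wrist_force: [-0.4, -3.5, 2.0]
opening: -0.0004
grasp_force: 1.6
```

Call:
apply_moves:
  rows:
    - [[0.02,0,0],[0,0,0],0]
    - [[0.04,0,0],[0,0,0],0]

```text
time: 13.35
ee_pos: [0.5895, 0.1055, 0.1204]
tcp_rot: [180.0, -0.0, 77.7]
wrist_force: [0.2, -2.5, 1.0]
opening: 0.0001
grasp_force: 1.6
```

Call:
apply_moves:
  rows:
    - [[0.02,0,0],[0,0,0],0]
    - [[0.04,0,0],[0,0,0],0]

```text
time: 13.55
ee_pos: [0.5903, 0.1094, 0.1204]
tcp_rot: [-180.0, 0.0, 77.7]
wrist_force: [-1.4, -3.0, 2.2]
opening: 0.0004
grasp_force: 1.6
```

Call:
apply_moves:
  rows:
    - [[0.02,0,0],[0,0,0],0]
    - [[0.04,0,0],[0,0,0],0]

```text
time: 13.75
ee_pos: [0.5912, 0.1133, 0.1204]
tcp_rot: [180.0, -0.0, 77.7]
wrist_force: [-0.6, -3.8, 1.8]
opening: 0.0001
grasp_force: 1.6
```

Call:
apply_moves:
  rows:
    - [[0.02,0,0],[0,0,0],0]
    - [[0.04,0,0],[0,0,0],0]

```text
time: 13.95
ee_pos: [0.592, 0.1171, 0.1204]
tcp_rot: [180.0, 0.0, 77.7]
wrist_force: [-1.0, -5.0, 2.7]
opening: -0.0005
grasp_force: 2.8
```

Call:
apply_moves:
  rows:
    - [[0.02,0,0],[0,0,0],0]

```text
time: 14.05
ee_pos: [0.5924, 0.1188, 0.1204]
tcp_rot: [180.0, 0.1, 77.7]
wrist_force: [-1.4, -7.1, 3.4]
opening: -0.0
grasp_force: 3.6
```

Call:
apply_moves:
  rows:
    - [[0.02,0,0],[0,0,0],0]

```text
time: 14.15
ee_pos: [0.5928, 0.1205, 0.1204]
tcp_rot: [180.0, 0.1, 77.7]
wrist_force: [-1.8, -8.0, 4.1]
opening: -0.0002
grasp_force: 4.5
```

Contact came at about y = 0.1145, so the pad is compressed by about 5.5 mm now. I'll advance 4 mm more in 1 mm steps.

Call:
apply_moves:
  rows:
    - [[0.01,0,0],[0,0,0],0]
    - [[0.02,0,0],[0,0,0],0]
    - [[0.03,0,0],[0,0,0],0]
    - [[0.04,0,0],[0,0,0],0]

```text
time: 14.55
ee_pos: [0.5935, 0.1238, 0.1205]
tcp_rot: [180.0, 0.1, 77.6]
wrist_force: [-2.7, -10.9, 5.4]
opening: -0.0001
grasp_force: 5.9
```

Call:
apply_moves:
  rows:
    - [[0,0,0],[0,0,0],0]
    - [[0,0,0],[0,0,0],0]

```text
time: 14.75
ee_pos: [0.5935, 0.1238, 0.1205]
tcp_rot: [180.0, 0.1, 77.6]
wrist_force: [-2.5, -10.6, 4.9]
opening: -0.0
grasp_force: 5.2
```

Call:
apply_moves:
  rows:
    - [[0.01,0,0],[0,0,0],0]
    - [[0.01,0,0],[0,0,0],0]
    - [[0.01,0,0],[0,0,0],0]
    - [[0.01,0,0],[0,0,0],0]
    - [[0.01,0,0],[0,0,0],0]
    - [[0.01,0,0],[0,0,0],0]
    - [[0.01,0,0],[0,0,0],0]
    - [[0.01,0,0],[0,0,0],0]

```text
time: 15.55
ee_pos: [0.5937, 0.1246, 0.1205]
tcp_rot: [180.0, 0.2, 77.6]
wrist_force: [-3.3, -11.2, 4.7]
opening: -0.0003
grasp_force: 5.8
```

```bash
python3 - <<'E'
from cellpos import *
look('wrist','w7')
o=sensors.get_obs(); print(st(o['ee_pos']),o['wrist_force'],(o['wrist_force'][:2]@e).round(2))
E
```

```text
wrist 1626 ((101.79008483886719, -0.854949951171875), (25.57718849182129, 15.830855369567871), 89.83428955078125) 0.08628921841417923
(np.float64(0.087754412701882), np.float64(-0.0006084808811216807)) [ -3.26078296 -11.33713572   4.07524117] -11.77
```

Pressed at about 9 to 10 N on the pad for over 0.8 s. The fingers are beyond the flap's arc, so the flap has probably shut behind them. I'll back off slowly about 16 mm, then rise straight up instead of dragging back into the flap.

Call:
apply_moves:
  rows:
    - [[-0.01,0,0],[0,0,0],0]
    - [[-0.02,0,0],[0,0,0],0]
    - [[-0.03,0,0],[0,0,0],0]
    - [[-0.04,0,0],[0,0,0],0]
    - [[-0.05,0,0],[0,0,0],0]
    - [[-0.06,0,0],[0,0,0],0]
    - [[-0.07,0,0],[0,0,0],0]
    - [[-0.08,0,0],[0,0,0],0]
    - [[-0.09,0,0],[0,0,0],0]
    - [[-0.1,0,0],[0,0,0],0]
    - [[-0.11,0,0],[0,0,0],0]
    - [[-0.13,0,0],[0,0,0],0]
    - [[-0.15,0,0],[0,0,0],0]
    - [[-0.16,0,0],[0,0,0],0]
    - [[-0.16,0,0],[0,0,0],0]

```text
time: 17.1
ee_pos: [0.5905, 0.11, 0.1204]
tcp_rot: [-180.0, 0.0, 77.7]
wrist_force: [-0.2, 0.4, -0.1]
opening: -0.0003
grasp_force: 0.0
```

```bash
python3 - <<'E'
from cellpos import *
p,d,X,hsv,sx,sy=look('wrist','w8')
o=sensors.get_obs(); print(st(o['ee_pos']),o['wrist_force'])
a,*_=snap('side'); b,*_=snap('scene')
im=np.hstack([cv2.resize(a[220:400,210:370],(360,405),interpolation=cv2.INTER_CUBIC),cv2.resize(b[180:300,310:430],(405,405),interpolation=cv2.INTER_CUBIC)])
cv2.imwrite('pics/c8.png',im[...,::-1])
E
```

```text
wrist 3283 ((101.72908782958984, 0.025163650512695312), (24.303802490234375, 19.0579776763916), 89.38641357421875) 0.08624895443726822
(np.float64(0.07288800415924272), np.float64(-0.0005621770028190733)) [-0.55609865 -0.47186889  0.64792094]
```

View pics/c8.png

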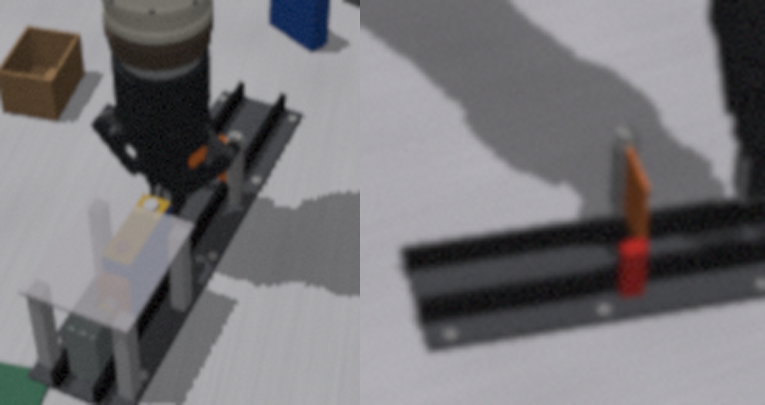

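The flap is already shut (right crop, (637,200)) with the fingers on the nest side, free of the cell and short of the hood. Rising straight up, then back.

Call:
apply_moves:
  rows:
    - [[0,0,-0.1],[0,0,0],0]
    - [[0,0,-0.3],[0,0,0],0]
    - [[0,0,-0.6],[0,0,0],0]
    - [[0,0,-0.9],[0,0,0],0]
    - [[0,0,-1],[0,0,0],0]
    - [[-0.3,0,-1],[0,0,0],0]
    - [[-0.7,0,-1],[0,0,0],0]
    - [[-1,0,-1],[0,0,0],0]
    - [[-1,0,-1],[0,0,0],0]

```text
time: 18.15
ee_pos: [0.5685, 0.0097, 0.2205]
tcp_rot: [-180.0, 0.0, 77.5]
wrist_force: [-0.3, 0.0, 0.3]
opening: -0.0004
grasp_force: 0.0
```

```bash
python3 - <<'E'
from cellpos import *
p,d,X,hsv,sx,sy=look('wrist','w9')
m=(hsv[...,1]>150)&(hsv[...,0]<14)&(X[...,2]>.06)&(X[...,2]<.084)&(d>0)&(abs(sx)<.06); print('flap x',sx[m].min(),sx[m].max(),sy[m].min(),sy[m].max())
print(sensors.get_obs()['wrist_force'])
cv2.imwrite('pics/w9.png',p[...,::-1])
E
```

```text
wrist 5 ((92.70906066894531, 7.700029373168945), (0.5292199850082397, 3.121084690093994), 3.3709933757781982) 0.08589240509267199
flap x -0.0016861363404541488 0.0018797095383249966 -0.015806369517521623 0.021915323708890714
[ 0.69385958 -0.31635185 -1.02272623]
```

View pics/w9.png

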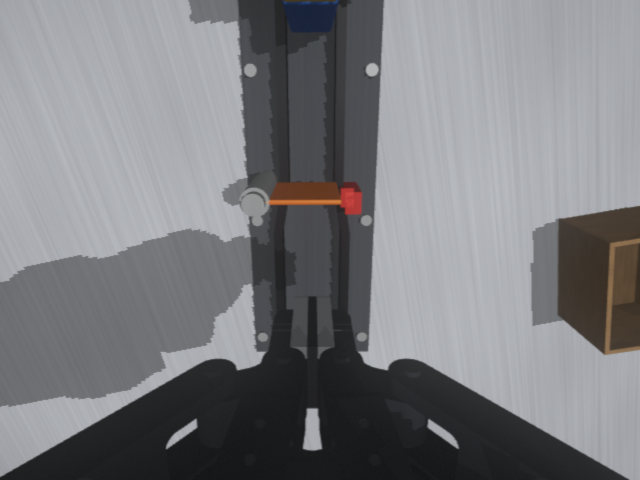

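The flap is shut at (305,195), the cell stands in the nest at (311,12) with its rear at station x ≈ 92 mm, and the robot touches nothing. Handing in.

```bash
python3 -c "
from workcell import bot
print(bot.job_done())"
```

```text
the job is handed in; nothing more can be done
None
```

The job is handed in at about 18 s of the 72 s allowed: the cell went through the flap, was pressed on the pad at an estimated 9–10 N for over 0.8 s (total push peaked near 12 N), and now stands in the nest with the flap shut. The flap had already closed behind the fingers, so I backed them off the cell, then lifted them out over it; the cell itself was never lifted over it.

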